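Set the stop ring of a threaded stand to its gauge

TASK

Set the knurled stop ring on the threaded stand to the height of the forked gauge standing under it: spin the ring down the rod (clockwise seen from above) until it bears snugly on the gauge, firmly felt but never forced. Then let go of the ring, draw the gauge out from under it by its handle without shifting the ring, and stand the gauge upright on the desk beside the stand, leaving the other things on the desk alone.

Things in the scene. Friction and masses are not known exactly. Their poses are not given: they have to be found in the camera images.
- stand: Stand fixed to the desk: grey base plate 8 mm thick, x = -75 to +50, y = -45 to +45 mm, with a vertical threaded rod 12 mm thick, top 104 mm above the desk. Origin on the rod's axis at desk level, z up. Two fences on the plate, tops 19 mm above the desk, at y = +-26 mm (8 mm thick, x = -45 to +30 mm), guide the gauge, which can leave towards the stand's -x.
- ring: Knurled steel stop ring on the rod, 30 mm high: knurled upper part 40 mm in diameter, 22 mm high; below it a smooth hub 32 mm in diameter, 8 mm high, which bears on the gauge. Origin on the rod's axis at the hub's underside. Right-hand thread: each turn clockwise from above lowers it 12 mm (1.9 mm a radian). Starts 4 to 9 mm above the gauge.
- ring_grip (a point): Middle of the ring's knurled part, on the rod's axis, 19 mm above the hub's underside. The free ring turns with a steady drag of about 0.06 N m and stays where left. Once it bears on the gauge the drag grows by 0.005 to 0.01 N m per newton between them; the two are stiff, so 0.1 rad more adds about 9 N: 2 to 20 N is snug, 30 N is forced.
- gauge: Forked aluminium gauge, 0.25 kg, loose, standing on the base plate astride the rod between the fences. Fork 40 mm high, 38 mm wide, x = -31 to +22 mm, with a 16 mm slot open to its +x; a low neck, then the handle. Origin at its underside in the middle of the slot (on the rod's axis at the start), x and z as the stand's. Drawn 45 mm towards -x it is clear of the ring.
- gauge_handle (a point): Middle of the gauge's handle, an upright tab 12 mm thick (along y), 34 mm long (along x), its top 50 mm above the gauge's underside; this point is 32 mm above the underside, 97 mm from the slot's middle towards the gauge's -x.
- bottle: White reagent bottle, 58 mm diameter, 142 mm high, behind the stand; leave it. Origin at its underside.
- cup: Clear specimen cup, 67 mm diameter, 68 mm high, on the right-hand desk; leave it. Origin at its underside.
- timer: Mechanical timer, 60 x 66 x 42 mm, left of the stand; leave it. Origin at its underside.
- dropper: Small brown dropper bottle, 34 mm diameter, 102 mm high, behind the stand; leave it. Origin at its underside.
- coverslips: Small box of coverslips, 38 x 63 x 22 mm, left behind the stand; leave it. Origin at its underside.
- forceps: Steel forceps, 127 mm long, 9 mm high, lying on the right-hand desk; leave them. Origin at the underside.
Things that resemble listed ones, but are neither listed nor needed, are in the scene too. Several things look just like the stand: the one meant starts farthest from the robot's base.

How it is judged:
By the outcome, as a careful person would: the job done as asked, in the order asked, and still so for the second after the job is handed in, with the robot touching nothing.
It also fails if it takes over 72 s, if anything falls off the work surface, if the arm or the gripper's body presses on something with over 40 N, if the wrist force passes 120 N, or if a joint passes its speed limit or range.

ROBOT

A 7-joint arm with a two-finger parallel gripper is mounted at the origin on a cart in front of the work surface, level with it; the furniture and walls round the work are solid. World frame = base frame: x ahead of the robot, y to its left, z up, the work surface at z = 0. Lengths are in m, angles in rad, forces in N, time in s.
With the tool pointing down it reaches from about 0.4 to 0.85 m from the base axis. Payload 4.5 kg.
Tool frame: the origin (TCP) lies on the centre line of the jaws, within the pads' length; the fingertips stand 11 mm ahead of it and the grasp point (between the pads) lies 8 mm behind it (ctrl.finger_overhang is the distance from the TCP to the fingertips, in m); z points along the fingers, y is the line along which they close (so a half turn about z gives the same grasp; the last joint's range is limited). The gripper opens to 85 mm and grips with 20 to 120 N. Pads are 22 mm wide; open, the fingers measure 114 mm over their backs; the gripper's body (76 mm by 85 mm) begins 54 mm behind the grasp point. The pads swing forward as they close: fully open they stand 13 mm farther back than shut.
Start: joints at [1.181, 0.689, -0.195, 1.565, 0.157, 0.902, -0.215], TCP at [0.257, -0.57, 0.242] pointing down, gripper open.
Joint ranges: [-3.01, 3.01], [-0.46, 2.08], [-1.47, 1.51], [0.13, 2.56], [-1, 4.14], [0.04, 2.09], [-2.66, 2.66]. Speed limits (rad/s): [2.57, 2.57, 3.14, 3.14, 3.14, 3.14, 3.14].

INTERFACE

Orientations are given as a unit quaternion [w, x, y, z].
In Python, from bench import ctrl gives the robot as it stands. The module is installed in compiled form; this text tells all that it offers. Calls block until the motion is done:
- ctrl.reach(position, orientation): joint-space move of the TCP to a pose.
- ctrl.servo_line(position, ori=None, velocity=0.15, force_limit=None): straight line of the TCP; ori=None keeps the orientation; velocity is the mean speed in m/s. With force_limit (N) it stops when the force on the tool has changed by that much, and returns True; else False.
- ctrl.goto_joints(angles): joint-space move.
- ctrl.move_gripper(opening): finger opening in m; the grip force is fixed at half the most; returns when the fingers have stopped.
- ctrl.hold(seconds).
- ctrl.inverse_kinematics(position, orientation): joint angles nearest the present ones, or None.
- ctrl.get_state(): the state.
- ctrl.capture(name): name is "scene" or "top" or "wrist"; returns (picture, depth): 384x512x3 uint8, red, green, blue; 384x512 float32, m along the optical axis (not along the pixel's ray), 0 where there is no reading.
- ctrl.camera_params(name): a dict with "intrinsics" (3x3 intrinsics, pixels), "k1" (the pictures are not rectified: a ray, as slopes to the right and down, at radius r is drawn at 1 + k1 r^2 times it, then the intrinsics apply), "world_to_cam" (4x4, takes a point from world to camera coordinates). Camera axes: x right, y up, looking along -z (the intrinsics and any distortion apply to the point x, -y, -z); pixel columns grow to the right and rows downward; lengths in m; the calibration is good to about 2 mm. A picture is of the moment at which its call begins: read the wrist's pose just before it. camera_params takes no time and is no camera call; for the wrist camera it gives the pose at the moment of the call.
A pose or a line that the arm cannot do raises ctrl.IKError and nothing moves.
- ctrl.job_done(): hands the job in; it is judged then, once.
Trained networks look in the newest picture that a camera, given by its name, has taken for a name from the list of things; names that differ only in an ending like _2 or _b are one class to them, and where a whole thing is asked for, a point or a joint stands for the part that bears it (a point fixed in the world has none). Each returns a list of dicts, best first, with "p" (0 to 1); they miss things now and then, are a little off and sometimes report something else, mostly with a low value. They report only what shows in the picture. A call takes as long as a camera call. They do not tell look-alikes from the thing itself.
- ctrl.search_frame(camera, label): "at" ([row, column] in pixels, amid what is visible of it).
- ctrl.cut_out(camera, label): "region" (384x512 bool, what is visible of it) and "at" ([row, column] in pixels, amid what is visible of it).
The state is a dict: "t": time; "q": joint angles; "qvel": joint speeds; "effort": joint torques, N m; "ee_pos": TCP position; "orientation": TCP orientation; "contact_force": force on the tool from outside, world axes, zero at the start; "moment": the same for the moment, N m; "gripper_width": finger opening in m; "grip_force": force on a finger pad.
Only numpy, scipy, OpenCV 4.12 (cv2) and the standard library are available. Lean on these libraries where they do the work, as an engineer would, in place of code of your own. Each camera call takes 0.05 s, during which the arm holds its last target. There are 200 camera calls.

## Working session

There is one attempt and no reset: what is moved stays moved. The work goes in short steps, each a Python script; the robot and the scene stay as the last script left them, time stands still between calls to the robot, and variables do not carry over. Pictures are saved under pics/ and viewed, at most 10 in all, crops included, and the job is handed in when it is done.

```bash
mkdir -p pics
cat > h.py <<'E'
import numpy as np, cv2
from bench import ctrl
def cam(n):
    p=ctrl.camera_params(n); return np.array(p["intrinsics"]),p["k1"],np.array(p["world_to_cam"])
def ray(P,rc):
    K,k1,T=P; r,c=rc
    d=cv2.undistortPoints(np.array([[[c,r]]],float),K,np.array([k1,0,0,0.]))[0,0]  # 1+k1 r^2
    R=T[:3,:3]; o=-R.T@T[:3,3]; v=R.T@np.array([d[0],-d[1],-1.]); return o,v
def atz(P,rc,z):
    o,v=ray(P,rc); return o+v*(z-o[2])/v[2]
def proj(P,X):
    K,k1,T=P; X=np.atleast_2d(X); c=X@T[:3,:3].T+T[:3,3]; u=np.c_[c[:,0]/-c[:,2],-c[:,1]/-c[:,2]]
    u=u*(1+k1*(u**2).sum(1,keepdims=True)); return np.c_[u[:,1]*K[1,1]+K[1,2],u[:,0]*K[0,0]+K[0,2]]
def cloud(P,D):
    K,k1,T=P; r,c=np.mgrid[:D.shape[0],:D.shape[1]]
    u=cv2.undistortPoints(np.stack([c,r],-1).reshape(-1,1,2).astype(float),K,np.array([k1,0,0,0.]))[:,0]
    d=D.reshape(-1,1); X=np.c_[u[:,0:1]*d,-u[:,1:]*d,-d]
    return ((X-T[:3,3])@T[:3,:3]).reshape(*D.shape,3)
def meet(rays):
    A=0;b=0
    for o,v in rays:
        v=v/np.linalg.norm(v);M=np.eye(3)-np.outer(v,v);A=A+M;b=b+M@o
    return np.linalg.solve(A,b)
def save(n,im): cv2.imwrite(f"pics/{n}.png",im[...,::-1])
E
cat > a.py <<'E'
from h import *
for n in ("scene","top"):
    P=cam(n); im,D=ctrl.capture(n); save(n,im); C=cloud(P,D)
    np.savez(n,im=im,D=D,C=C); print(n,"cam at",ray(P,(192,256))[0].round(3))
    for l in ("stand","ring","gauge","gauge_handle","bottle","cup","timer","dropper","coverslips","forceps"):
        for d in ctrl.cut_out(n,l):
            if d["p"]<.2: continue
            m=d["region"]&(D>0); q=C[m]
            print(l,round(d["p"],2),np.round(d["at"]),m.sum(),np.round([np.percentile(q,2,0),np.median(q,0),np.percentile(q,98,0)],3).tolist() if len(q) else "")
print(ctrl.get_state())
E
python3 a.py
```

```text
scene cam at [-0.265  0.761  1.013]
stand 0.95 [222. 234.] 598 [[0.458, 0.172, 0.004], [0.513, 0.234, 0.009], [0.586, 0.293, 0.096]]
stand 0.9 [311. 232.] 1548 [[0.187, 0.349, 0.004], [0.248, 0.41, 0.009], [0.31, 0.467, 0.073]]
stand 0.6 [220. 226.] 344 [[0.441, 0.206, 0.003], [0.502, 0.25, 0.031], [0.54, 0.294, 0.06]]
ring 0.46 [199. 231.] 147 [[0.517, 0.208, 0.057], [0.526, 0.231, 0.081], [0.545, 0.243, 0.088]]
gauge 0.73 [220. 226.] 354 [[0.441, 0.215, 0.003], [0.503, 0.25, 0.031], [0.551, 0.294, 0.06]]
gauge_handle 0.68 [218. 223.] 296 [[0.441, 0.222, 0.012], [0.501, 0.251, 0.032], [0.53, 0.294, 0.06]]
bottle 0.98 [192. 155.] 850 [[0.659, 0.277, -0.074], [0.672, 0.384, 0.082], [0.932, 0.406, 0.145]]
cup 0.59 [145. 358.] 399 [[0.447, -0.328, 0.007], [0.476, -0.283, 0.045], [0.51, -0.263, 0.071]]
timer 0.78 [252. 134.] 470 [[0.536, 0.493, 0.004], [0.554, 0.527, 0.026], [0.593, 0.556, 0.043]]
dropper 0.52 [183. 188.] 217 [[0.687, 0.248, 0.004], [0.696, 0.265, 0.046], [0.71, 0.277, 0.096]]
coverslips 0.69 [235. 144.] 205 [[0.589, 0.437, 0.004], [0.61, 0.461, 0.022], [0.643, 0.482, 0.
[... 1146 characters left out ...]
0406,  0.68908404, -0.19459468,  1.56528459,  0.15729893,
        0.90251582, -0.2151116 ]), 'qvel': array([ 2.72474283e-04, -8.11989753e-04, -2.86486535e-05, -2.59483872e-03,
       -2.92572542e-04, -2.02060584e-04, -1.55800454e-03]), 'effort': array([-2.93079438e-04, -5.39552093e+01, -1.26648791e+00, -1.58884478e+01,
        1.01609997e-02,  1.55798025e-03,  8.84345525e-06]), 'ee_pos': array([ 0.25704411, -0.56972595,  0.24233067]), 'orientation': array([4.37703024e-05, 9.77633457e-01, 2.10316004e-01, 1.29494081e-05]), 'contact_force': array([0.12965518, 0.20372173, 0.68537352]), 'moment': array([0.02723126, 0.00826713, 0.02859457]), 'grip_force': 0.0, 'gripper_width': 0.08507570737255092}
```

Run:
```python
import cv2
a=cv2.imread("pics/scene.png");b=cv2.imread("pics/top.png")
cv2.imwrite("pics/crop.png",cv2.hconcat([cv2.resize(a[150:350,90:310],(400,364),interpolation=2),cv2.resize(b[110:310,120:340],(400,364),interpolation=2)]))
```

```text
(no output)
```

View pics/scene.png

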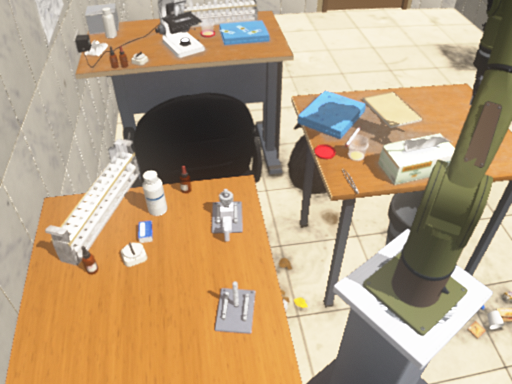

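View pics/crop.png

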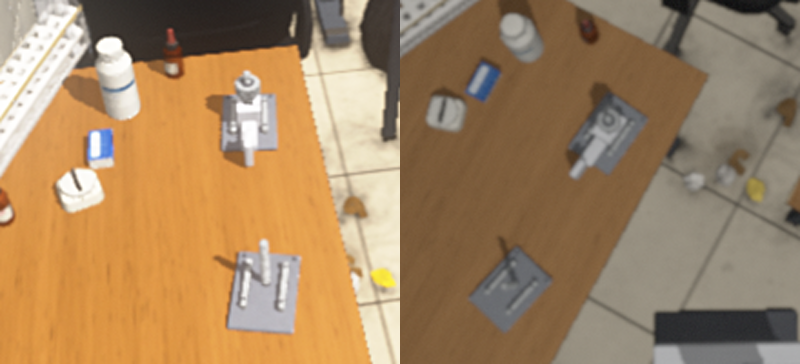

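The intended stand, carrying the ring and gauge, is the farther of the two, at about (222,234) in the scene picture. The bare look-alike stand is at (311,232). The gauge handle points to the lower left in the top view. Next I'll fit it coarsely and look from the wrist.

```bash
cat > b.py <<'E'
from h import *
for n in ("scene","top"):
    C=np.load(n+".npz")["C"].reshape(-1,3); C=C[np.linalg.norm(C[:,:2]-[.525,.235],axis=1)<.12]
    p=C[(C[:,2]>.005)&(C[:,2]<.012)]; print(n,cv2.minAreaRect((p[:,:2]*1000).astype(np.float32)))
    for lo,hi in((.035,.065),(.07,.09),(.092,.11)):
        q=C[(C[:,2]>lo)&(C[:,2]<hi)]; print(lo,len(q),q.mean(0).round(3))
def down(yaw): return np.array([0,np.cos(yaw/2),np.sin(yaw/2),0])
xy=np.array([.53,.224])
for yaw in np.arange(-3,3.2,.4):
    q=ctrl.inverse_kinematics([*xy,.30],down(yaw)); print(round(yaw,2),None if q is None else np.round(q,2))
T=np.linalg.inv(cam("wrist")[2]); s=ctrl.get_state()
from scipy.spatial.transform import Rotation as R
w=s["orientation"]; r=R.from_quat([*w[1:],w[0]]); print("cam in tool",r.inv().apply(T[:3,3]-s["ee_pos"]).round(3),r.inv().apply(-T[:3,2]).round(2))
E
python3 b.py
```

```text
scene ((520.3307495117188, 230.55422973632812), (219.92056274414062, 210.83218383789062), 19.461196899414062)
0.035 181 [0.502 0.247 0.049]
0.07 126 [0.53  0.228 0.082]
0.092 19 [0.534 0.226 0.101]
top ((528.3444213867188, 240.13636779785156), (225.06588745117188, 229.8582000732422), 56.0413932800293)
0.035 133 [0.497 0.249 0.051]
0.07 114 [0.535 0.225 0.082]
0.092 16 [0.534 0.226 0.101]
-3.0 [ 0.07  0.72 -1.02  1.62  0.66  1.18  0.61]
-2.6 [ 0.15  0.82 -1.25  1.62  0.8   1.31  0.88]
-2.2 [ 0.15  0.82 -1.25  1.62  0.8   1.31  1.28]
-1.8 [ 0.15  0.82 -1.25  1.62  0.8   1.31  1.68]
-1.4 [ 0.15  0.82 -1.25  1.62  0.8   1.31  2.08]
-1.0 [-1.02  0.79  1.09  1.68 -0.76  1.16 -2.3 ]
-0.6 [-0.53  0.55  0.08  1.65 -0.05  0.94 -2.6 ]
-0.2 [-0.44  0.55 -0.07  1.65  0.05  0.94 -2.3 ]
0.2 [-0.35  0.56 -0.21  1.64  0.14  0.95 -1.99]
0.6 [-0.28  0.57 -0.34  1.64  0.22  0.97 -1.66]
1.0 [-0.22  0.58 -0.45  1.64  0.29  0.99 -1.33]
1.4 [-0.16  0.6  -0.55  1.63  0.36  1.01 -0.99]
1.8 [-0.1   0.62 -0.66  1.63  0.42  1.04 -0.66]
2.2 [-0.05  0.64 -0.76  1.63  0.49  1.07 -0.32]
2.6 [ 0.    0.67 -0.86  1.63  0.55  1.11  0.02]
3.0 [ 0.04  0.7  -0.96  1.62  0.61  1.15  0.36]
cam in tool [ 0.082 -0.    -0.131] [-0.32  0.    0.95]
```

```bash
cat > c.py <<'E'
from h import *
def down(yaw): return np.array([0,np.cos(yaw/2),np.sin(yaw/2),0])
for i,yaw in enumerate((1.0,2.6)):
    ctrl.reach([.51,.238,.27],down(yaw)); ctrl.hold(.3)
    P=cam("wrist"); im,D=ctrl.capture("wrist"); save(f"w{i}",im)
    out={}
    for l in ("stand","ring","gauge","gauge_handle"):
        for d in ctrl.cut_out("wrist",l)[:2]:
            print(i,l,round(d["p"],2),np.round(d["at"])); out.setdefault(l,d["region"])
    np.savez(f"w{i}",im=im,D=D,C=cloud(P,D),K=P[0],k1=P[1],T=P[2],**out)
s=ctrl.get_state(); print(s["t"],s["q"].round(2),s["moment"],s["contact_force"])
a=cv2.imread("pics/w0.png");b=cv2.imread("pics/w1.png")
cv2.imwrite("pics/w01.png",cv2.resize(cv2.hconcat([a,b]),(800,300),interpolation=cv2.INTER_AREA))
E
python3 c.py
```

```text
0 stand 0.86 [139. 276.]
0 stand 0.6 [158.  41.]
0 ring 0.64 [165. 290.]
0 gauge 0.91 [153. 246.]
0 gauge_handle 0.58 [155. 247.]
1 stand 0.66 [151. 257.]
1 ring 0.85 [191. 265.]
1 gauge 0.66 [146. 271.]
1 gauge_handle 0.61 [144. 272.]
6.3583 [-0.04  0.68 -0.84  1.7   0.58  1.02 -0.05] [-0.00359593 -0.01507299 -0.02705077] [-0.40661126  0.44396633  1.06977168]
```

View pics/w01.png

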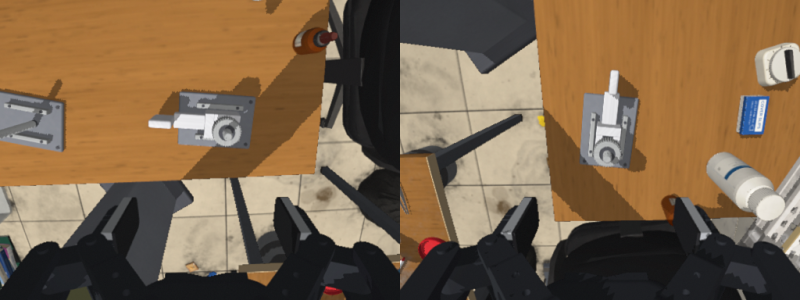

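The left view shows the ring on its rod at about (290,165) in full-image (column,row), with the handle to its left at about (205,158). The right view shows the ring at (265,191) with the handle above it at about (274,110). Next, fit the geometry from both clouds.

```bash
cat > d.py <<'E'
from h import *
from scipy.optimize import least_squares
for i in (0,1):
    z=np.load(f"w{i}.npz"); C=z["C"].reshape(-1,3); C=C[np.linalg.norm(C[:,:2]-[.51,.238],axis=1)<.16]
    rod=C[(C[:,2]>.096)&(C[:,2]<.112)&(np.linalg.norm(C[:,:2]-[.534,.226],axis=1)<.03)]; c=np.median(rod,0)
    n=C[np.linalg.norm(C[:,:2]-c[:2],axis=1)<.026]
    h=np.histogram(n[:,2],np.arange(.04,.11,.002))
    print("rod",c.round(4),len(rod)); print(dict(zip(h[1].round(3).tolist(),h[0].tolist())))
    r=n[(n[:,2]>.077)&(n[:,2]<.092)]; e=cv2.minEnclosingCircle((r[:,:2]*1000).astype(np.float32)); print("ring z med",np.median(r[:,2]),e)
    d=np.linalg.norm(C[:,:2]-c[:2],axis=1)
    g=C[(C[:,2]>.050)&(C[:,2]<.066)&(d>.07)&(d<.125)]; print("handle top z",np.median(g[:,2]),len(g),cv2.minAreaRect((g[:,:2]*1000).astype(np.float32)),"yaw from rod",np.degrees(np.arctan2(*(c-g.mean(0))[[1,0]])))
    p=C[(C[:,2]>.0045)&(C[:,2]<.012)&(z["stand"].reshape(-1)[np.isin(np.arange(z["stand"].size),np.where(np.linalg.norm(z["C"].reshape(-1,3)[:,:2]-[.51,.238],axis=1)<.16)[0])])]
    print("plate",len(p),cv2.minAreaRect((p[:,:2]*1000).astype(np.float32)))
    f=C[(C[:,2]>.044)&(C[:,2]<.052)&(d<.04)]; print("fork top",len(f),np.median(f[:,2]))
    k=C[np.abs(C[:,2])<.02]; print("desk z",np.median(k[np.linalg.norm(k[:,:2]-[.46,.34],axis=1)<.04][:,2]))
E
python3 d.py
```

```text
rod [0.5359 0.2259 0.1031] 122
{0.04: 10, 0.042: 10, 0.044: 11, 0.046: 203, 0.048: 102, 0.05: 1, 0.052: 0, 0.054: 0, 0.056: 0, 0.058: 0, 0.06: 0, 0.062: 3, 0.064: 14, 0.066: 6, 0.068: 13, 0.07: 11, 0.072: 17, 0.074: 14, 0.076: 13, 0.078: 21, 0.08: 128, 0.082: 619, 0.084: 81, 0.086: 8, 0.088: 6, 0.09: 3, 0.092: 8, 0.094: 5, 0.096: 5, 0.098: 5, 0.1: 10, 0.102: 86, 0.104: 16, 0.106: 0}
ring z med 0.08291953260880428 ((535.4266357421875, 225.0000762939453), 20.022714614868164)
handle top z 0.05729940867088351 320 ((457.6160888671875, 281.99761962890625), (12.013192176818848, 33.34312438964844), 53.5262565612793) yaw from rod -36.08182862358282
plate 3322 ((525.6856079101562, 232.2291717529297), (89.09561920166016, 125.16322326660156), 53.476871490478516)
fork top 509 0.047584229642667744
desk z -0.000218768977739468
rod [0.5339 0.2257 0.103 ] 115
{0.04: 0, 0.042: 0, 0.044: 6, 0.046: 213, 0.048: 80, 0.05: 0, 0.052: 0, 0.054: 0, 0.056: 0, 0.058: 0, 0.06: 0, 0.062: 6, 0.064: 16, 0.066: 16, 0.068: 13, 0.07: 15, 0.072: 20, 0.074: 12, 0.076: 21, 0.078: 27, 0.08: 133, 0.082: 593, 0.084: 56, 0.086: 7, 0.088: 3, 0.09: 7, 0.092: 8, 0.094: 6, 0.096: 4, 0.098: 11, 0.1: 10, 0.102: 76, 0.104: 14, 0.106: 0}
ring z med 0.08289824883597555 ((535.0947875976562, 225.04270935058594), 20.27699089050293)
handle top z 0.0573080958245636 348 ((457.5570983886719, 282.59686279296875), (12.087424278259277, 34.28754806518555), 53.601322174072266) yaw from rod -36.62716798466582
plate 3005 ((525.2000122070312, 232.41485595703125), (90.15455627441406, 123.982666015625), 53.46159744262695)
fork top 487 0.04748475299603302
desk z -0.00027094589936620735
```

```bash
cat >> h.py <<'E'
def down(yaw): return np.array([0,np.cos(yaw/2),np.sin(yaw/2),0])
ROD=np.array([.5354,.2252]); YS=np.radians(-36.5); SX=np.array([np.cos(YS),np.sin(YS)])
def st(tag=""):
    s=ctrl.get_state(); o=s["orientation"]
    print(tag,"t%.2f"%s["t"],"p",(s["ee_pos"]*1000).round(1),"yaw %.3f"%(2*np.arctan2(o[2],o[1])),"q7 %.2f"%s["q"][6],"F",s["contact_force"].round(2),"M",s["moment"].round(3),"w %.4f g %.1f"%(s["gripper_width"],s["grip_force"])); return s
E
cat > e.py <<'E'
from h import *
print(ctrl.finger_overhang)
y0=-2.3
ctrl.reach([*ROD,.20],down(y0)); st("above")
print(ctrl.servo_line([*ROD,.0678],velocity=.08,force_limit=8)); ctrl.hold(.3); st("down")
im,D=ctrl.capture("wrist"); save("pre",im)
ctrl.move_gripper(.030); ctrl.hold(.4); st("grip")
im,D=ctrl.capture("wrist"); save("grip",im)
E
python3 e.py
```

```text
0.011
above t7.42 p [535.4 225.4 200.2] yaw 3.982 q7 1.10 F [-0.4  -0.43  0.91] M [0.046 0.022 0.018] w 0.0855 g 0.0
False
down t9.53 p [535.4 225.2  67.9] yaw 3.983 q7 0.94 F [0.65 0.16 0.08] M [-0.056 -0.023 -0.061] w 0.0854 g 0.0
grip t10.48 p [535.7 225.   68.1] yaw 3.983 q7 0.94 F [ 0.47 -2.15  4.98] M [-0.443  0.002  0.043] w 0.0370 g 59.7
```

View pics/grip.png

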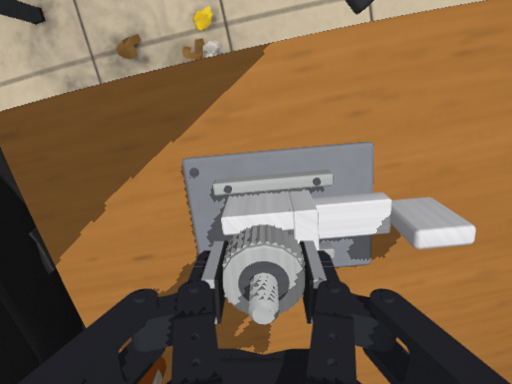

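The picture shows the ring centred between the pads at (262,270), with the pads on the knurl and the tips clear of the gauge. Next I'll turn it in steps, watching the torque.

```bash
cat >> h.py <<'E'
def torque(n=25):
    a=[]
    for _ in range(n):
        ctrl.hold(.01); s=ctrl.get_state(); a.append([s["moment"][2],s["effort"][6],*s["contact_force"],s["q"][6]])
    return np.mean(a,0),np.std(a,0)
def turn(d,w=.6):
    """turn clockwise by d rad with the thread's descent, from the commanded pose kept in cmd.npy"""
    x,y,z,yaw=np.load("cmd.npy"); z-=d*.012/(2*np.pi); yaw-=d
    ctrl.servo_line([x,y,z],down(yaw),velocity=.00191*w); np.save("cmd.npy",[x,y,z,yaw])
    m,s=torque(); print("d %.2f yaw %.3f z %.2f | Mz %.3f(%.3f) e7 %.4f F %s q7 %.3f"%(d,yaw,z*1e3,m[0],s[0],m[1],m[2:5].round(1),m[5])); return m
E
python3 - <<'E'
from h import *
np.save("cmd.npy",[.5354,.2252,.0678,-2.3])
print(torque()[0].round(4))
for d in (.1,.3,.4,.4,.4,.4): turn(d)
st()
E
```

```text
[ 0.0181 -0.017   0.1304 -2.2233  5.4918  0.9425]
d 0.10 yaw -2.400 z 67.61 | Mz -0.084(0.025) e7 0.0527 F [ 0.  -2.4  6.3] q7 0.850
d 0.30 yaw -2.700 z 67.04 | Mz -0.071(0.032) e7 0.0664 F [ 0.5 -2.6  6.7] q7 0.572
d 0.40 yaw -3.100 z 66.27 | Mz -0.066(0.026) e7 0.0698 F [ 0.5 -2.9  6.9] q7 0.205
d 0.40 yaw -3.500 z 65.51 | Mz -0.090(0.023) e7 0.0703 F [ 0.3 -3.   7.4] q7 -0.153
d 0.40 yaw -3.900 z 64.74 | Mz -0.069(0.029) e7 0.0711 F [ 0.2 -3.2  7.4] q7 -0.500
d 0.40 yaw -4.300 z 63.98 | Mz -0.078(0.027) e7 0.0721 F [-0.1 -3.3  7.9] q7 -0.833
 t14.89 p [535.6 224.3  64.2] yaw 1.986 q7 -0.83 F [-0.68 -3.16  8.1 ] M [-0.652  0.047 -0.034] w 0.0369 g 59.8
```

Run:
```python
from h import *
tot=2.0; base=.072
e=turn(.2)[1]; tot+=.2
base=max(e,.07) if e<.08 else .072
while tot<3.45 and e<base+.065:
    d=.1 if (e<base+.006 and tot<2.55) else (.05 if e<base+.02 else .025)
    e=turn(d,.3)[1]; tot+=d
print(tot); st()
```

```text
d 0.20 yaw -4.500 z 63.60 | Mz -0.067(0.026) e7 0.0688 F [-0.2 -3.3  7.9] q7 -0.993
d 0.10 yaw -4.600 z 63.41 | Mz -0.069(0.026) e7 0.0654 F [-0.4 -3.2  7.9] q7 -1.071
d 0.10 yaw -4.700 z 63.22 | Mz -0.079(0.027) e7 0.0658 F [-0.4 -3.4  8. ] q7 -1.149
d 0.10 yaw -4.800 z 63.03 | Mz -0.070(0.028) e7 0.0662 F [-0.5 -3.2  8.2] q7 -1.224
d 0.10 yaw -4.900 z 62.83 | Mz -0.083(0.029) e7 0.0666 F [-0.5 -3.2  8.2] q7 -1.299
d 0.05 yaw -4.950 z 62.74 | Mz -0.087(0.026) e7 0.0729 F [-0.5 -3.3  8.2] q7 -1.336
d 0.05 yaw -5.000 z 62.64 | Mz -0.097(0.033) e7 0.0875 F [-0.6 -3.3  8.5] q7 -1.373
d 0.05 yaw -5.050 z 62.55 | Mz -0.108(0.029) e7 0.0971 F [-0.9 -3.3  9.1] q7 -1.409
d 0.03 yaw -5.075 z 62.50 | Mz -0.068(0.032) e7 0.0699 F [-0.9 -3.4  9.4] q7 -1.427
d 0.05 yaw -5.125 z 62.40 | Mz -0.148(0.030) e7 0.1423 F [-1.2 -3.5 10. ] q7 -1.463
2.8249999999999997
 t19.57 p [535.4 224.3  62.9] yaw 1.161 q7 -1.46 F [-1.09 -3.37 10.63] M [-0.711  0.154 -0.141] w 0.0365 g 60.1
```

Contact was felt, with the torque about 0.076 N m above the free drag. That puts the ring at roughly 8–15 N on the gauge, so I'll release and retreat.

Run:
```python
from h import *
x,y,z,yaw=np.load("cmd.npy")
ctrl.servo_line([x,y,ctrl.get_state()["ee_pos"][2]],velocity=.01)
ctrl.move_gripper(.06); st("open")
ctrl.servo_line([x,y,.17],velocity=.1); ctrl.move_gripper(.085)
# look at the ring and handle from above
h=ROD-.0972*SX
opts=[(k,ctrl.inverse_kinematics([*h,.15],down(YS+k*np.pi))) for k in (0,1)]
for k,q in opts: print(k,None if q is None else np.round(q,2))
ctrl.reach([*(ROD-.05*SX),.25],down(YS+np.pi)); ctrl.hold(.3)
P=cam("wrist"); im,D=ctrl.capture("wrist"); save("after",im); C=cloud(P,D).reshape(-1,3)
d=np.linalg.norm(C[:,:2]-ROD,axis=1)
n=C[(d<.024)&(d>.008)&(C[:,2]>.074)&(C[:,2]<.092)]; print("ring top",np.median(n[:,2]),cv2.minEnclosingCircle((n[:,:2]*1000).astype(np.float32)))
g=C[(C[:,2]>.05)&(C[:,2]<.066)&(d>.07)&(d<.125)]; print("handle",np.median(g[:,2]),cv2.minAreaRect((g[:,:2]*1000).astype(np.float32)),"expect",h)
st()
```

```text
open t20.18 p [535.1 225.8  62.6] yaw 1.159 q7 -1.46 F [-0.53 -0.22  0.41] M [ 0.029  0.038 -0.014] w 0.0599 g 0.0
0 [-0.9   0.76  0.44  1.93 -0.58  0.57 -2.28]
1 [-0.17  0.83 -0.82  1.9   0.85  0.8  -0.53]
ring top 0.07751982296440063 ((535.1696166992188, 224.9548797607422), 20.4943904876709)
handle 0.057479653382134205 ((457.7984924316406, 282.6180114746094), (11.57233715057373, 33.28216552734375), 53.21263885498047) expect [0.45726511 0.28301677]
 t23.12 p [495.2 254.9 249.8] yaw 2.504 q7 -0.30 F [-0.57  0.75 -0.3 ] M [ 0.02   0.017 -0.009] w 0.0850 g 0.0
```

View pics/after.png

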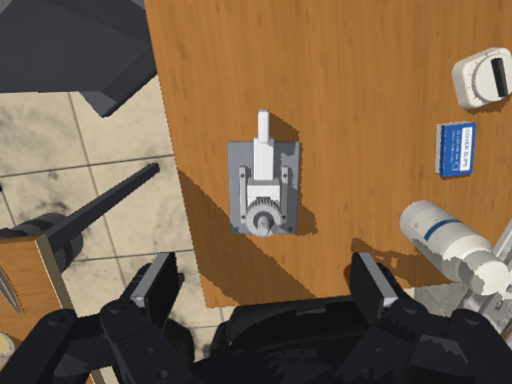

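The picture shows the ring resting on the fork at (263,215) with the gauge unmoved and its handle at (264,125). The measured ring top of 77.5 mm matches contact, so I'll grasp the handle and draw the gauge.

Run:
```python
from h import *
h=np.array([.4576,.2827]); o=down(YS+np.pi)
ctrl.reach([*h,.14],o)
print(ctrl.servo_line([*h,.034],o,velocity=.08,force_limit=8)); ctrl.hold(.2); st("down")
ctrl.move_gripper(.055); ctrl.move_gripper(.005); ctrl.hold(.3); st("grip"); print(torque()[0].round(3))
im,D=ctrl.capture("wrist"); save("hg",im)
```

```text
False
down t25.35 p [457.8 282.8  34.3] yaw 2.504 q7 -0.74 F [ 0.21  0.55 -0.72] M [-0.054  0.054 -0.013] w 0.0848 g 0.0
grip t26.52 p [457.5 282.7  34.1] yaw 2.504 q7 -0.74 F [ 0.17 -0.49  3.29] M [-0.118  0.146 -0.173] w 0.0112 g 58.6
[-0.182  0.182 -0.834 -0.893  3.693 -0.737]
```

View pics/hg.png

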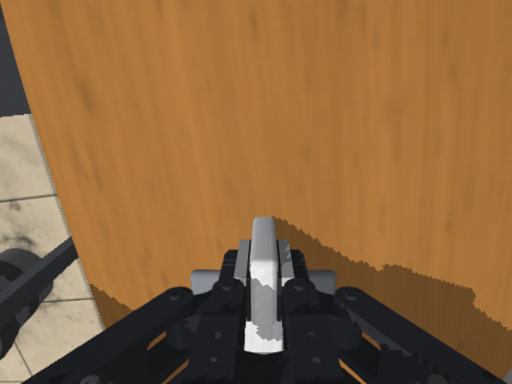

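The handle at (265,285) sits squarely between the pads, at 11.2 mm opening. Next: draw the gauge out, clear the plate, and set it down.

Run:
```python
from h import *
h=np.array([.4576,.2827]); z=ctrl.get_state()["ee_pos"][2]
P=lambda d,z:[*(h-d*SX),z]
ctrl.servo_line(P(.010,z),velocity=.03); st("10")
ctrl.servo_line(P(.058,z),velocity=.05); st("58")
ctrl.servo_line(P(.058,z+.008),velocity=.05); st("up")
ctrl.servo_line(P(.114,z+.008),velocity=.1); ctrl.hold(.2); st("114")
print(ctrl.servo_line(P(.114,z-.0085),velocity=.02,force_limit=2.0)); ctrl.hold(.2); st("set")
for n in("wrist","scene"):
    im,D=ctrl.capture(n); save("set_"+n,im)
```

```text
10 t27.26 p [456.9 283.1  34. ] yaw 2.498 q7 -0.77 F [14.54 -9.65  3.42] M [-1.525 -2.423  0.101] w 0.0111 g 58.9
58 t28.37 p [410.8 317.6  34.1] yaw 2.505 q7 -0.90 F [ 1.05 -0.86  3.64] M [-0.395 -0.634 -0.   ] w 0.0112 g 58.8
up t28.68 p [410.4 317.6  42.1] yaw 2.505 q7 -0.88 F [-0.23  0.23 -2.52] M [ 0.063  0.091 -0.005] w 0.0115 g 58.4
114 t29.58 p [366.7 349.8  41.9] yaw 2.503 q7 -1.04 F [-0.08  0.14 -1.65] M [ 0.11   0.08  -0.012] w 0.0113 g 58.4
True
set t30.52 p [365.7 350.5  26.1] yaw 2.505 q7 -1.08 F [-0.46  0.84  4.45] M [-0.026 -0.372  0.056] w 0.0112 g 59.4
```

View pics/set_wrist.png

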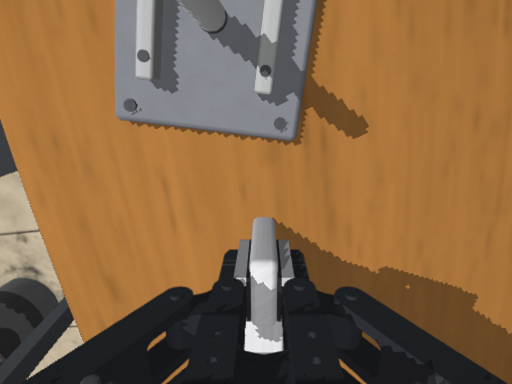

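The gauge is down beside the stand (TCP height dropped by exactly the 8 mm plate thickness), and the look-alike stand at the top of the picture is well clear. Release and verify.

Run:
```python
from h import *
p=ctrl.get_state()["ee_pos"]
ctrl.move_gripper(.05); st("open")
ctrl.servo_line([p[0],p[1],.16],velocity=.1)
ctrl.reach([*(ROD-.09*SX),.27],down(YS+np.pi)); ctrl.hold(.3)
P=cam("wrist"); im,D=ctrl.capture("wrist"); save("fin",im); C=cloud(P,D).reshape(-1,3)
d=np.linalg.norm(C[:,:2]-ROD,axis=1)
n=C[(d<.024)&(d>.008)&(C[:,2]>.074)&(C[:,2]<.092)]; print("ring top",np.median(n[:,2]))
L=(C[:,:2]-ROD)@np.c_[SX,[-SX[1],SX[0]]]
g=C[(L[:,0]<-.07)&(L[:,0]>-.24)&(abs(L[:,1])<.03)&(C[:,2]>.03)&(C[:,2]<.07)]
gl=L[(L[:,0]<-.07)&(L[:,0]>-.24)&(abs(L[:,1])<.03)&(C[:,2]>.03)&(C[:,2]<.07)]
print("gauge extents",gl.min(0).round(4),gl.max(0).round(4),"fork z",np.median(g[gl[:,0]>-.14][:,2]),"handle z",np.median(g[gl[:,0]<-.19][:,2])); st()
```

```text
open t31.08 p [365.4 349.6  25.6] yaw 2.504 q7 -1.08 F [-0.26 -0.19  0.63] M [-0.005  0.025 -0.03 ] w 0.0500 g 0.0
ring top 0.07745877955280499
gauge extents [-0.2277 -0.0189] [-0.0924  0.0189] fork z 0.03975361017619851 handle z 0.04939335258915192
 t33.62 p [462.2 279.3 269.4] yaw 2.506 q7 -0.35 F [1.06 0.61 0.53] M [-0.003 -0.002 -0.011] w 0.0501 g 0.0
```

View pics/fin.png

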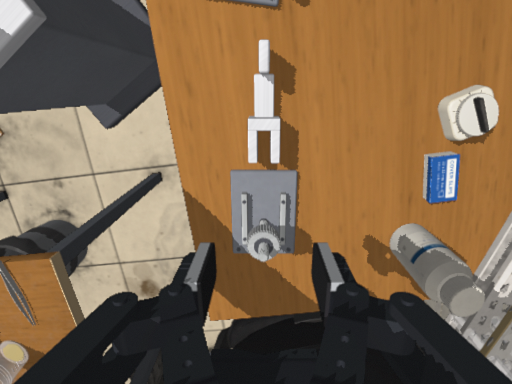

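The picture shows the gauge upright on the desk at about (264,105), off the plate. The ring is at (264,240), with its height unchanged at 77.5 mm.

```bash
python3 -c "
from bench import ctrl
print(ctrl.job_done())"
```

```text
the job is handed in; nothing more can be done
None
```

The job is handed in: the ring is snug at gauge height (an estimated 8–15 N from the torque rise), the gauge was drawn out with no measurable change in ring height (77.5 mm top before and after), and it stands upright on the desk beside the stand.

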